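Latch a battery pack into the field control unit

TASK

Put the battery pack into the bay of the field control unit, standing upright on the spring tray, then press it gently down until the push-push latch catches, and let go: it must stay down by itself, tray latched, with nothing touching it. Do not slam or force it, since the latch breaks under heavy pressing, and leave the other things on the table alone.

Things in the scene. Friction and masses are not known exactly. Their poses are not given: they have to be found in the camera images.
- pack_mid (a point): loose battery pack, 0.26 to 0.44 kg, standing: black block 70 mm (its x) by 44 (y) by 76 high, with a centred grey grip fin on top, 50 (x) by 20 (y) by 28 high; alike when turned half round. This point is its centre, 52 mm above its underside, 24 mm below the fin's foot, 52 mm below the fin's top; z up. Grip the fin across y.
- unit: field control unit: fixed grey case 200 mm (its x) by 170 (y) by 95 high, origin under its centre. In its deck (top) is the battery bay, a well whose centre lies 35 mm to -x of the case's centre. Flat deck fittings under 8 mm high.
- bay (a point): centre of the bay's mouth, at deck level; axes as the case's, z up. The well is 73 mm (x) by 47 (y): 1.5 mm clearance each side of the pack, rim bevelled 4 mm; the pack's long side goes along x, either way round. The spring tray is its bottom, 36 mm below the mouth when up; a pack set on it has its black block 40 mm above the deck.
- tray_top (a point): centre of the top face of the spring tray (bare aluminium, 68 by 42 mm), goes down with it. The latch breaks if the pack bears on the tray with over 24 N, weight included. Its depth cannot be seen: press slowly on the fin's top until about 13 N is felt, then ease off and let go: it rises 3 to 5 mm and stays, or else comes back up to 0.
- tray (a joint): downward travel of the spring tray, m: 0 fully up, at most 0.038. The spring pushes up with 8 N at 0, 0.1 N more per mm; the pack's weight alone does not move it. The push-push latch catches once it is pressed 14 to 34 mm down, different every time; 1 mm deeper it meets a stiff buffer (12 N per mm). Pressing a latched tray to the buffer again releases it.
- tape: bystander: roll of grey tape lying flat, 90 mm across, 40 mm high; origin under its centre
- offcut: bystander: pale wood offcut 50 by 110 by 38 mm high; origin under its centre
- tube: bystander: short black tube with a cardboard cap, standing up, 62 mm across, 92 mm high; origin under its centre
- screwdriver: bystander: screwdriver with a black handle lying on the table
There are look-alikes about, which are no part of the job. What is shaped like the part that bears pack_mid but blue is not meant.

How it is judged:
By the outcome, as a careful person would: the job done as asked, in the order asked, and still so for the second after the job is handed in, with the robot touching nothing.
It also fails if it takes over 58 s, if anything falls off the work surface, if the arm or the gripper's body presses on something with over 40 N, if the wrist force passes 120 N, or if a joint passes its speed limit or range.

ROBOT

A 7-joint arm with a two-finger parallel gripper is mounted at the origin on the work surface. World frame = base frame: x ahead of the robot, y to its left, z up, the work surface at z = 0. Lengths are in m, angles in rad, forces in N, time in s.
With the tool pointing down it reaches from about 0.425 to 0.825 m from the base axis. Payload 3.6 kg.
Tool frame: the origin (TCP) lies where the fingers leave the gripper's body, on its centre line; the fingertips stand 73 mm ahead of it and the grasp point (between the pads) lies 54 mm ahead of it; x points along the fingers, y is the direction in which the jaws open and shut, and the axes are right-handed (so a half turn about x gives the same grasp; the last joint's range is limited). The gripper opens to 85 mm and grips with 20 to 120 N. Pads are 22 mm wide; open, the fingers measure 114 mm over their backs; the gripper's body (76 mm by 85 mm) begins 54 mm behind the grasp point. The pads swing forward as they close: fully open they stand 13 mm farther back than shut.
Start: joints at [1.081, 0.615, -0.013, 1.423, 0.008, 1.103, -0.04], TCP at [0.29, -0.582, 0.304] pointing down, gripper open.
Joint ranges: [-3.12, 3.12], [-0.3, 2.06], [-1.34, 1.32], [0.26, 2.42], [-1.36, 4.5], [0.01, 1.98], [-2.84, 2.84]. Speed limits (rad/s): [2.79, 2.79, 3.14, 3.14, 3.14, 3.14, 3.14].

INTERFACE

Orientations are given as a unit quaternion [x, y, z, w].
In Python, from station import arm, snapshot, camera_info, ticket gives the robot as it stands. Calls block until the motion is done:
- arm.movep(position, orientation): joint-space move of the TCP to a pose.
- arm.line_to(position, velocity=0.15, ori=None): straight line of the TCP; ori=None keeps the orientation; velocity is the mean speed in m/s.
- arm.move_j(angles): joint-space move.
- arm.move_gripper(opening, effort=None): opening from 0.0 (shut) to 1.0 (fully open); effort is the grip in N (None keeps the last); returns when the fingers have stopped.
- arm.pause(seconds).
- arm.ik(position, orientation): joint angles nearest the present ones, or None.
- snapshot(name): name is "side" or "top"; returns the picture (384x512x3 uint8, blue, green, red); there is no depth.
- camera_info(name): a dict with "fx", "fy", "cx", "cy" (pixels), "R" (3x3) and "t" (3): a world point X has camera coordinates R X + t. Camera axes: x right, y down, z forward; pixel columns grow to the right and rows downward; lengths in m; the calibration is good to about 2 mm. A picture is of the moment at which its call begins. camera_info takes no time and is no camera call.
A pose or a line that the arm cannot do raises arm.MotionError and nothing moves.
- ticket.finish_job(): hands the job in, once; it reports no verdict.
Readings, each from a call of its own:
- arm.read_time(): time.
- arm.read_joint_positions(): joint angles.
- arm.read_dq(): joint speeds.
- arm.read_effort(): joint torques, N m.
- arm.read_tool_pos(): TCP position.
- arm.read_eef_rot(): TCP orientation.
- arm.read_ft_force(): force on the tool from outside, world axes, zero at the start.
- arm.read_wrist_torque(): the same for the moment, N m.
- arm.read_opening(): opening from 0.0 (shut) to 1.0 (fully open).
Only numpy, scipy, OpenCV 4.12 (cv2) and the standard library are available. Lean on these libraries where they do the work, as an engineer would, in place of code of your own. Each camera call takes 0.05 s, during which the arm holds its last target.

## Working session

There is one attempt and no reset: what is moved stays moved. The work goes in short steps, each a Python script; the robot and the scene stay as the last script left them, time stands still between calls to the robot, and variables do not carry over. Pictures are saved under pics/ and viewed, and the job is handed in when it is done.

```bash
mkdir -p pics; ls; python3 - <<'E'
from station import arm, snapshot, camera_info
import cv2
for n in("side","top"):
    cv2.imwrite(f"pics/{n}0.png",cv2.resize(snapshot(n),(800,600),interpolation=cv2.INTER_CUBIC))
    print(n,camera_info(n))
print(arm.read_time(),arm.read_eef_rot(),arm.read_ft_force(),arm.read_joint_positions())
E
```

```text
pics
side {'fx': 488.90466414226637, 'fy': 488.90466414226637, 'cx': 258.72693193365564, 'cy': 192.24208568419695, 'R': array([[-0.69079834, -0.72294061, -0.01243049],
       [-0.54749927,  0.53423175, -0.64408151],
       [ 0.47227344, -0.43812476, -0.76485587]]), 't': array([0.45416196, 0.34372246, 1.05892296])}
top {'fx': 413.1602700404674, 'fy': 413.1602700404674, 'cx': 263.3060565761216, 'cy': 196.08917166755856, 'R': array([[-0.02553967, -0.99904032, -0.03558314],
       [-0.99683311,  0.02813245, -0.07437958],
       [ 0.07530924,  0.03357083, -0.99659496]]), 't': array([0.08578475, 0.60774218, 1.1611157 ])}
0.1 [-0.68805502 -0.1630136   0.688448   -0.16138838] [ 0.04443322 -0.54927228  0.49490619] [ 1.08152503  0.61584358 -0.01266439  1.42477338  0.00811246  1.10339032
 -0.04038608]
```

View pics/side0.png

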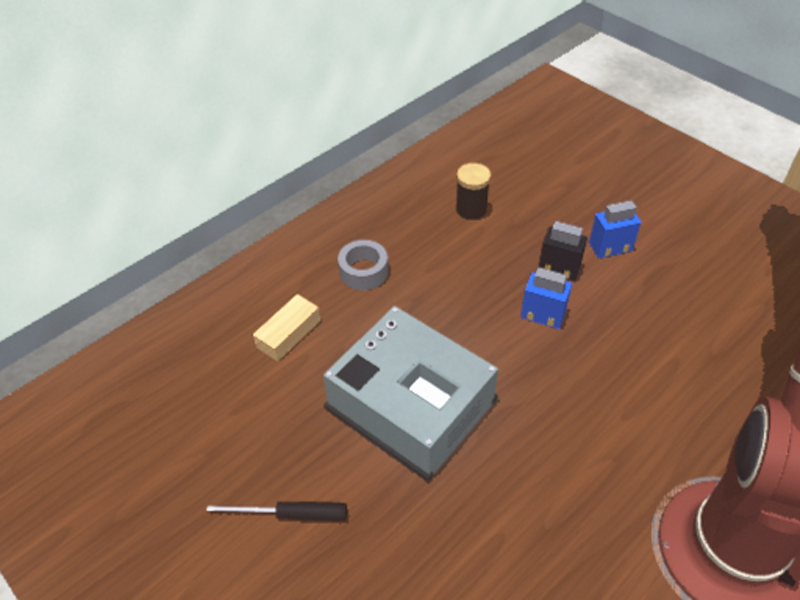

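View pics/top0.png

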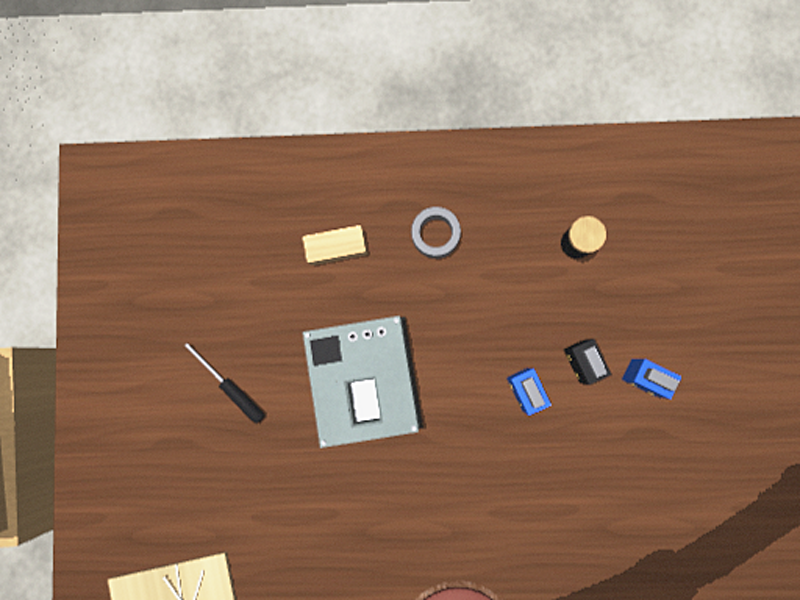

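The side view shows the black pack at (563,250), partly hidden by the near blue look-alike at (547,297), and the bay at (428,385). In the top view the pack is at (588,361) with its fin at (595,361), and the bay is at (365,400). Blue look-alikes stand on both sides of the pack. Next I measure with masks.

```bash
cat > h.py <<'E'
import numpy as np, cv2
from station import arm, snapshot, camera_info
def ray(n,px,z):
    c=camera_info(n);R,t=c["R"],c["t"]
    px=np.atleast_2d(px).astype(float)
    d=np.c_[(px[:,0]-c["cx"])/c["fx"],(px[:,1]-c["cy"])/c["fy"],np.ones(len(px))]@R
    o=-R.T@t
    return o+d*((z-o[2])/d[:,2])[:,None]
def proj(n,X):
    c=camera_info(n);p=np.atleast_2d(X)@c["R"].T+c["t"]
    return np.c_[c["fx"]*p[:,0]/p[:,2]+c["cx"],c["fy"]*p[:,1]/p[:,2]+c["cy"]]
def rect(n,mask,z):
    """largest contour -> min area rect on plane z, metres"""
    cs,_=cv2.findContours(mask,cv2.RETR_EXTERNAL,cv2.CHAIN_APPROX_NONE)
    c=max(cs,key=cv2.contourArea)[:,0,:]
    w=ray(n,c,z)[:,:2]
    (cx,cy),(a,b),th=cv2.minAreaRect((w*1000).astype(np.float32))
    if a<b:a,b,th=b,a,th+90
    m=cv2.moments(mask*(cv2.drawContours(np.zeros_like(mask),[c[:,None]],-1,1,-1)),True)
    cen=ray(n,[m['m10']/m['m00'],m['m01']/m['m00']],z)[0,:2]
    return np.round([cx,cy,a,b,th],1),np.round(cen*1000,1),len(c)
E
python3 - <<'E'
from h import *
for n,(x,y,w,h) in (("top",(350,210,60,45)),("side",(335,135,50,50))):
    im=snapshot(n); cv2.imwrite(f"pics/n_{n}.png",im)
    c=im[y:y+h,x:x+w]; cv2.imwrite(f"pics/c_{n}.png",cv2.resize(c,None,fx=12,fy=12,interpolation=0))
im=cv2.imread("pics/n_top.png")
# bay
g=im[230:285,210:260];cv2.imwrite("pics/c_bay.png",cv2.resize(g,None,fx=10,fy=10,interpolation=0))
print(im[231,375:390].tolist()); print(im[256,215:255].tolist())
E
```

```text
[[72, 71, 69], [86, 81, 81], [173, 167, 168], [202, 194, 194], [192, 185, 184], [186, 181, 181], [188, 182, 180], [188, 182, 179], [190, 183, 182], [193, 186, 187], [150, 143, 140], [41, 39, 38], [48, 59, 85], [60, 90, 139], [67, 93, 136]]
[[190, 190, 176], [194, 195, 177], [190, 192, 176], [194, 196, 181], [194, 196, 180], [197, 199, 181], [193, 196, 182], [150, 152, 142], [144, 144, 133], [54, 54, 52], [58, 58, 53], [192, 185, 183], [255, 255, 255], [250, 249, 249], [247, 247, 247], [247, 247, 246], [247, 247, 247], [247, 247, 247], [247, 247, 247], [247, 247, 247], [247, 247, 247], [247, 247, 247], [247, 247, 247], [247, 247, 247], [248, 248, 248], [252, 252, 253], [244, 241, 240], [141, 141, 128], [193, 196, 180], [194, 193, 179], [192, 194, 178], [189, 191, 174], [190, 195, 181], [193, 193, 179], [193, 192, 179], [191, 191, 179], [192, 193, 179], [191, 192, 178], [191, 194, 176], [192, 193, 177]]
```

View pics/c_top.png

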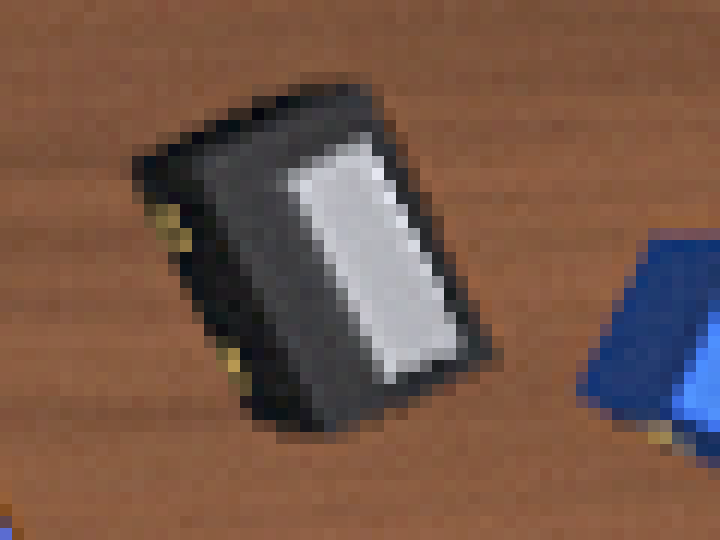

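View pics/c_side.png

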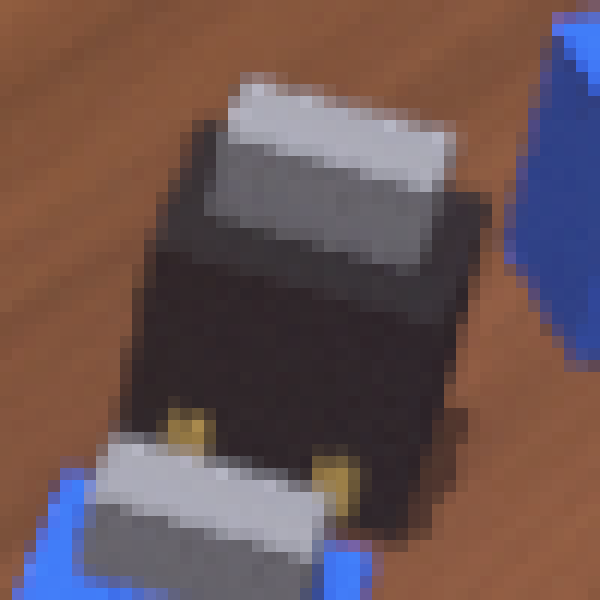

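View pics/c_bay.png

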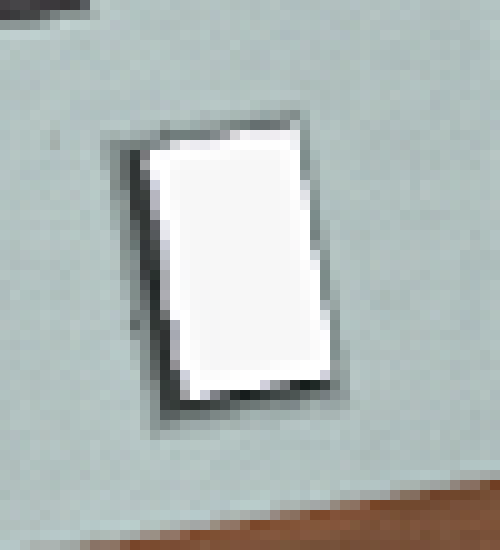

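The crops are clear. In the top view the fin top spans about (374–388, 222–241) native. The bay mouth's bevel outline spans about (220–244, 241–273).

```bash
python3 - <<'E'
from h import *
def win(m,b): 
    o=np.zeros_like(m);x0,y0,x1,y1=b;o[y0:y1,x0:x1]=m[y0:y1,x0:x1];return o
T=cv2.imread("pics/n_top.png");S=cv2.imread("pics/n_side.png")
def grey(im,lo,hi): 
    v=im.max(2);s=v-im.min(2);return ((v>=lo)&(v<=hi)&(s<30)).astype(np.uint8)
print("fin top",rect("top",win(grey(T,130,255),(370,218,392,245)),.104))
print("fin side",rect("side",win(grey(S,140,255),(350,138,376,152)),.104))
# bay outline: non-deck-colour inside the case
hsv=T.astype(int)
deck=((T.min(2)>160)&(T.max(2)<225)&(T[:,:,1].astype(int)-T[:,:,2]>6)).astype(np.uint8)
bay=win(1-deck,(219,239,247,275))
bay=cv2.morphologyEx(bay,cv2.MORPH_OPEN,np.ones((3,3),np.uint8))
print("bay top (want 81x55)",rect("top",bay,.095))
print("tray top",rect("top",win((T.min(2)>235).astype(np.uint8),(219,239,247,275)),.059))
case=win((T[:,:,0]>T[:,:,2]).astype(np.uint8)*(T.max(2)>90),(185,195,275,295))
case=cv2.morphologyEx(case,cv2.MORPH_CLOSE,np.ones((25,25),np.uint8))
print("case top (200x170)",rect("top",case,.095))
cs=[int(v) for v in (0,)]
# side: bay outline
deckS=S[235:270,245:305];cv2.imwrite("pics/c_bays.png",cv2.resize(deckS,None,fx=12,fy=12,interpolation=0))
c=cv2.cvtColor(case*255,cv2.COLOR_GRAY2BGR);c[bay>0]=(0,0,255)
cv2.imwrite("pics/m.png",c[190:300,180:280].repeat(5,0).repeat(5,1))
E
```

```text
fin top (array([ 502.5, -240.9,   49.9,   18.9,   24. ]), array([ 502.9, -240.5]), 45)
fin side (array([ 501.1, -240.9,   48.4,   21.1,   23.5]), array([ 500.6, -240.6]), 41)
bay top (want 81x55) (array([444.4, 154.5,  80.3,  55. ,   8.5]), array([444.4, 154.9]), 98)
tray top (array([444.7, 154.7,  68.1,  40.5,   8.1]), array([444.3, 154.2]), 73)
case top (200x170) (array([478.6, 158.4, 199.2, 170. ,   7.9]), array([477.5, 158.1]), 268)
```

View pics/c_bays.png

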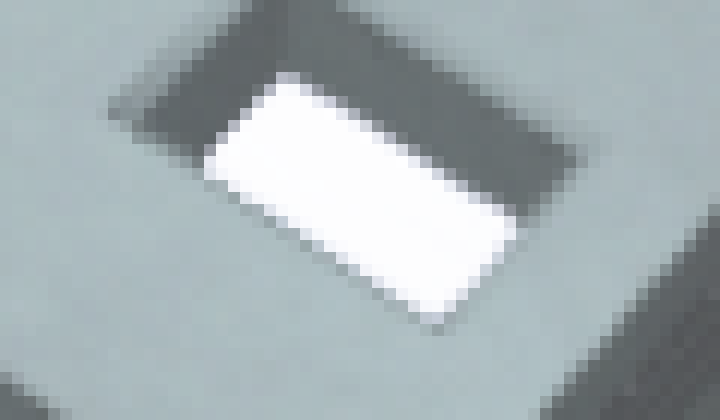

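View pics/m.png

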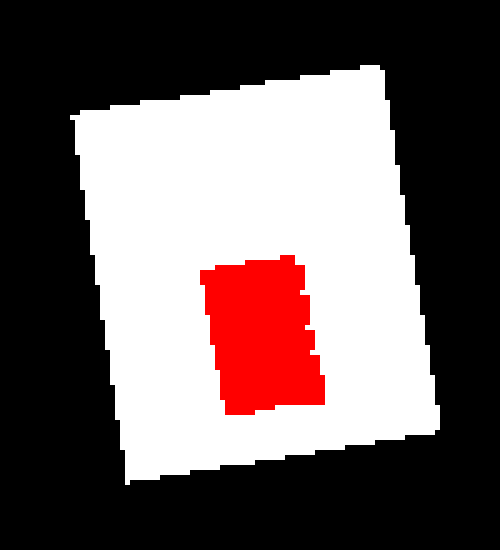

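Both views agree on the pack: about (502, −241), yaw 23.8°, fin measured at 50×20. The bay is at (444.4, 154.4), yaw 8.0°, and its rim (81×55), tray and case sizes all match. Next comes the grasp. The fingertips must stay above the block top at 0.076, so the TCP goes to about 0.153.

```bash
cat >> h.py <<'E'
from scipy.spatial.transform import Rotation as Rn
def quat(deg):
    a=np.radians(deg);x=np.array([0,0,-1.]);y=np.array([np.cos(a),np.sin(a),0])
    return Rn.from_matrix(np.c_[x,y,np.cross(x,y)]).as_quat()
E
python3 - <<'E'
from h import *
print("start jaw dir",Rn.from_quat(arm.read_eef_rot()).as_matrix()[:,1])
P=[.502,-.2408];B=[.4444,.1544]
for d in(113.8,-66.2): print(d,[np.round(arm.ik(P+[z],quat(d)),2) if arm.ik(P+[z],quat(d)) is not None else None for z in(.153,.3)])
for d in(98,-82): print(d,[np.round(arm.ik(B+[z],quat(d)),2) if arm.ik(B+[z],quat(d)) is not None else None for z in(.2,.33)])
E
```

```text
start jaw dir [ 0.44648305 -0.8947907  -0.00157846]
113.8 [array([ 0.85,  0.77, -0.72,  1.84,  0.69,  0.8 ,  1.75]), array([ 0.93,  0.59, -0.84,  1.69,  0.49,  1.08,  1.92])]
-66.2 [array([ 0.41,  0.66, -0.01,  1.85,  0.01,  0.62, -0.76]), array([ 0.43,  0.47, -0.04,  1.7 ,  0.02,  0.97, -0.77])]
98 [array([ 0.11,  0.59, -0.73,  2.04,  0.58,  0.73,  0.73]), array([ 0.39,  0.53, -1.18,  1.86,  0.55,  1.12,  0.73])]
-82 [array([-0.29,  0.49, -0.13,  2.05,  0.11,  0.61, -1.92]), array([-0.08,  0.33, -0.4 ,  1.87,  0.16,  0.97, -1.98])]
```

```bash
python3 - <<'E'
from h import *
P=[.502,-.2408]
arm.move_gripper(0.75,60)
arm.movep(P+[.26],quat(-66.2))
arm.line_to(P+[.20],0.12); f0=arm.read_ft_force()
for z in(.175,.162,.156,.153):
    arm.line_to(P+[z],0.05); f=arm.read_ft_force()-f0; print(z,np.round(f,1))
    if f[2]>4: break
cv2.imwrite("pics/g.png",cv2.resize(snapshot("side")[100:250,230:430],None,fx=4,fy=4))
arm.move_gripper(0,60)
print(arm.read_opening(),np.round(arm.read_ft_force()-f0,1),arm.read_tool_pos(),arm.read_time())
cv2.imwrite("pics/g2.png",cv2.resize(snapshot("side")[100:250,230:430],None,fx=4,fy=4))
E
```

```text
0.175 [ 0.   0.2 -0.1]
0.162 [-0.2  1.1 -0.3]
0.156 [ 0.6  0.9 -0.8]
0.153 [-0.8  0.9 -0.6]
0.2217678806068234 [-0.6  0.7  0.7] [ 0.50229329 -0.24112061  0.15323274] 4.7833
```

View pics/g2.png

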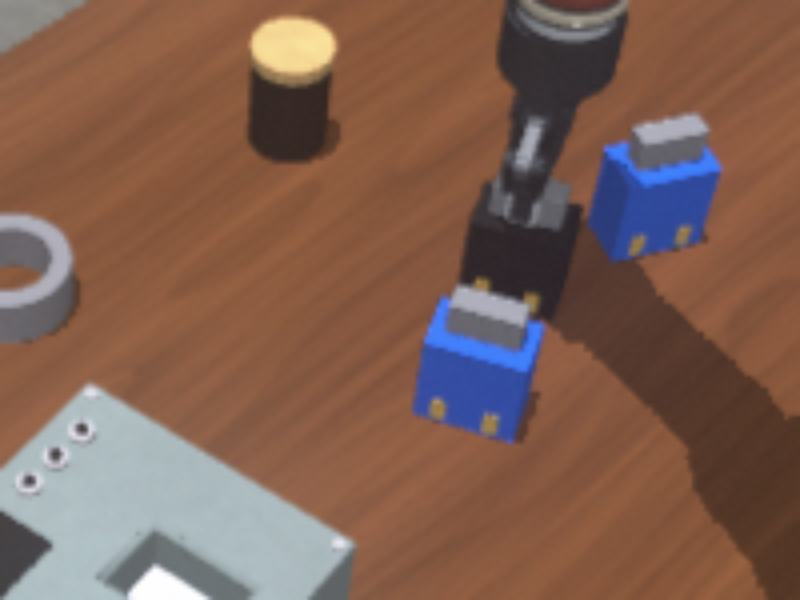

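The fingers hold the fin, centred near (525,205) in the crop, and opening 0.22 (about 19 mm) matches the 20 mm fin. Lifting and carrying next.

```bash
python3 - <<'E'
from h import *
P=[.502,-.2408];B=[.4444,.1544]
f0=arm.read_ft_force()
arm.line_to(P+[.18],0.05); arm.line_to(P+[.30],0.15)
arm.pause(.2); print("weight",np.round(arm.read_ft_force(),1),arm.read_opening())
arm.line_to(B+[.30],0.2,ori=quat(-82)); arm.line_to(B+[.225],0.12)
arm.pause(.2); print(np.round(arm.read_ft_force(),1),arm.read_opening(),arm.read_tool_pos(),Rn.from_quat(arm.read_eef_rot()).as_matrix()[:,1],arm.read_time())
s=snapshot("side");t=snapshot("top");cv2.imwrite("pics/n_s2.png",s);cv2.imwrite("pics/n_t2.png",t)
cv2.imwrite("pics/s2.png",cv2.resize(s[180:300,200:340],None,fx=5,fy=5))
cv2.imwrite("pics/t2.png",cv2.resize(t[190:300,180:300],None,fx=5,fy=5))
E
```

```text
weight [-0.1  0.  -4.7] 0.22176251911474185
[-0.8  0.6 -4.2] 0.2202923969731355 [0.44479521 0.1545355  0.22575915] [ 1.39099343e-01 -9.90278351e-01 -4.00615768e-04] 9.8
```

View pics/s2.png

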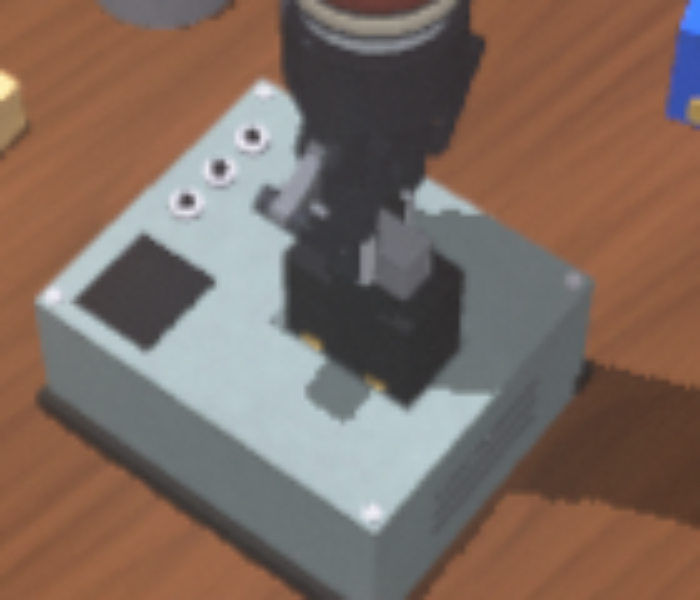

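View pics/t2.png

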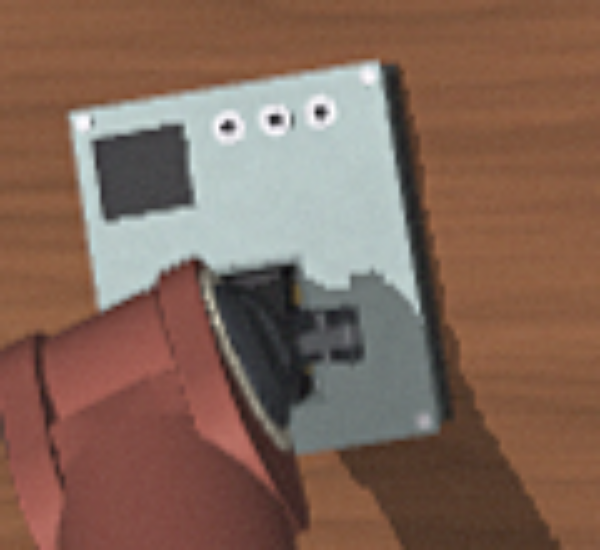

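In the side crop the block stands straight in the bay outline, top at about (375,270). At TCP 0.2258 the underside is already about 22 mm inside the well, because I lowered further than I meant to. There is almost no side force, so the fit is good. Next I lower it to the tray (TCP about 0.212), watching the force.

```bash
python3 - <<'E'
from h import *
B=[.4444,.1544]
f0=arm.read_ft_force()
z=.2245
while z>.2095:
    z-=.0015; arm.line_to(B+[z],0.03); f=arm.read_ft_force()-f0
    print(round(z,4),round(arm.read_tool_pos()[2],4),np.round(f,1))
    if f[2]>2.5: break
arm.pause(.2);print(np.round(arm.read_ft_force()-f0,1))
s=snapshot("side");cv2.imwrite("pics/s3.png",cv2.resize(s[180:300,200:340],None,fx=5,fy=5)); print(arm.read_time())
E
```

```text
0.223 0.2229 [-1.6 -0.5  0.4]
0.2215 0.2214 [-1.8 -0.6  0.7]
0.22 0.2199 [-1.2 -0.7  0.5]
0.2185 0.2184 [-0.7 -0.1  1.2]
0.217 0.2169 [-0.8 -0.6 -0.3]
0.2155 0.2154 [-1.7  0.2  0.4]
0.214 0.2139 [-1.4 -0.4  0.1]
0.2125 0.2124 [-0.7 -0.7  0.9]
0.211 0.2115 [-2.1 -0.6  7.7]
[-2.1 -1.3  7.2]
12.4
```

View pics/s3.png

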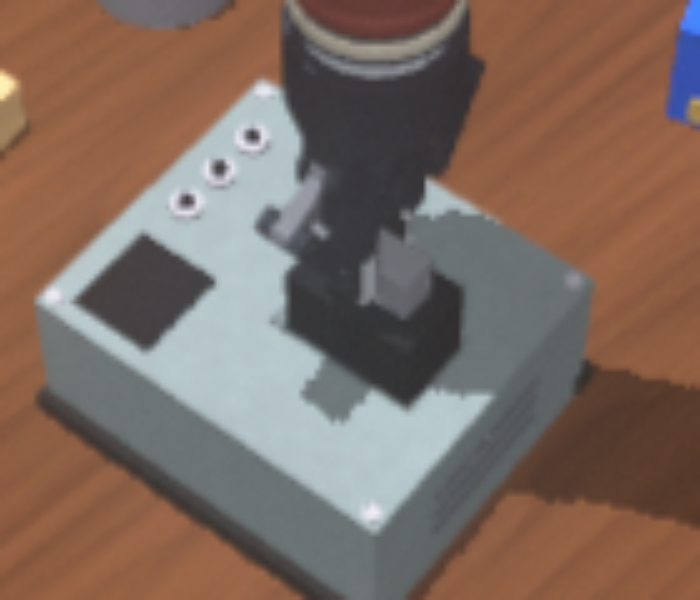

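It seated on the tray at TCP 0.2115, as expected. Now I release, shut the fingers, and press on the fin top in small steps with a force stop.

```bash
python3 - <<'E'
from h import *
B=[.4444,.1544]
arm.move_gripper(0.75)
arm.line_to(B+[.225],0.05);arm.line_to(B+[.285],0.15)
s=snapshot("side");cv2.imwrite("pics/s4.png",cv2.resize(s[180:300,200:340],None,fx=5,fy=5))
arm.move_gripper(0,30)
arm.line_to(B+[.245],0.1); arm.pause(.2)
f0=np.mean([arm.read_ft_force() for _ in range(5)],0); print("f0",np.round(f0,2),arm.read_time())
z=.2405;zc=None;log=[]
while z>.195:
    dep=0 if zc is None else zc-z
    z-= .001 if zc is None else (.002 if dep<.0105 else .0005)
    arm.line_to(B+[z],0.02 if zc is None or dep>.0105 else .03)
    fv=arm.read_ft_force()-f0;f=fv[2];log.append((round(z*1e3,1),round(float(arm.read_tool_pos()[2])*1e3,1),round(float(f),1)))
    if zc is None and f>2.5: zc=z
    if f>11.5: break
    if arm.read_time()>38: break
print(log,zc);print(np.round(fv,1))
arm.pause(.1); print(arm.read_ft_force()-f0,arm.read_time())
E
```

```text
f0 [-0.29  0.58 -0.22] 15.3083
[(239.5, 239.3, 0.6), (238.5, 238.4, -0.4), (237.5, 237.4, 1.1), (236.5, 236.4, 0.4), (235.5, 235.7, 2.3), (234.5, 234.6, 3.3), (232.5, 232.5, 3.4), (230.5, 230.4, 3.6), (228.5, 228.4, 3.2), (226.5, 226.4, 3.9), (224.5, 224.5, 3.1), (222.5, 222.5, 4.4), (222.0, 222.0, 4.8), (221.5, 221.5, 4.6), (221.0, 221.0, 4.4), (220.5, 220.5, 5.2), (220.0, 220.0, 4.4), (219.5, 219.5, 4.4), (219.0, 219.0, 5.1), (218.5, 218.5, 4.8), (218.0, 218.0, 5.2), (217.5, 217.6, 5.4), (217.0, 217.1, 5.6), (216.5, 216.6, 6.1), (216.0, 216.1, 5.9), (215.5, 215.6, 4.8), (215.0, 215.1, 6.1), (214.5, 214.7, 5.4), (214.0, 214.2, 6.0), (213.5, 213.6, 6.5), (213.0, 213.1, 4.7), (212.5, 212.6, 5.6), (212.0, 212.0, 4.7), (211.5, 211.5, 6.1), (211.0, 211.0, 4.8), (210.5, 210.5, 5.7), (210.0, 210.0, 4.8), (209.5, 209.4, 3.3), (209.0, 209.1, 6.7), (208.5, 208.7, 5.8), (208.0, 208.2, 5.6), (207.5, 207.7, 6.1), (207.0, 207.2, 5.9), (206.5, 206.7, 7.0), (206.0, 206.4, 8.6), (205.5, 206.1, 9.3), (205.0, 205.9, 12.1)] 0.2345
[ 0.1 -1.8 12.1]
[ 0.04933089 -1.35713379 10.64663596] 27.3333
```

View pics/s4.png

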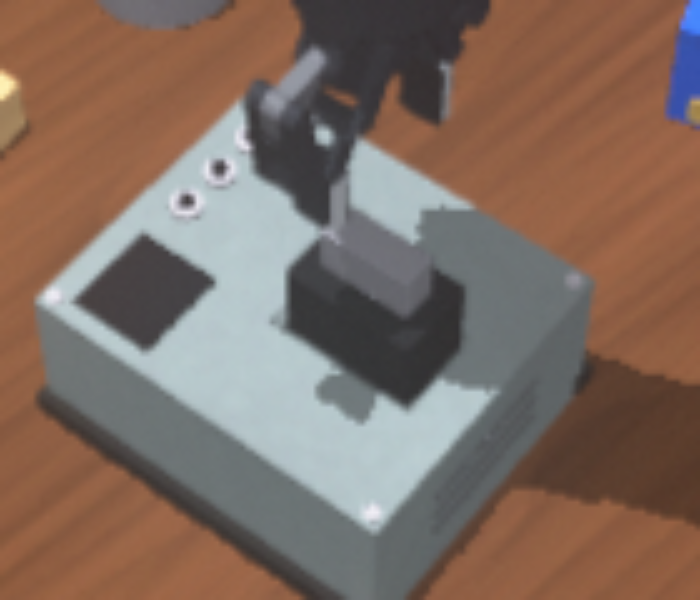

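The tray met the stiff buffer at about 29.5 mm, with the force rising from 6 to about 11–12 N. One small step more to reach about 13 N, then ease off slowly.

```bash
python3 - <<'E'
from h import *
B=[.4444,.1544]; f0=np.array([-.29,.58,-.22])
arm.line_to(B+[.2046],0.02); arm.pause(.1)
print(np.round([arm.read_ft_force()-f0 for _ in range(3)],1)[:,2],arm.read_tool_pos()[2])
for z in np.arange(.206,.2215,.001):
    arm.line_to(B+[z],0.02);print(round(z*1e3,1),round(arm.read_tool_pos()[2]*1e3,1),round((arm.read_ft_force()-f0)[2],1),end="; ")
arm.line_to(B+[.32],0.15); arm.pause(.2)
s=snapshot("side");cv2.imwrite("pics/n_s5.png",s);cv2.imwrite("pics/s5.png",cv2.resize(s[180:300,200:340],None,fx=5,fy=5)); print(arm.read_time())
E
```

```text
[12.9 12.9 12.9] 0.20565281766166868
206.0 206.5 7.9; 207.0 207.3 6.0; 208.0 208.3 7.1; 209.0 209.2 5.6; 210.0 210.1 5.3; 211.0 211.1 6.0; 212.0 212.1 4.5; 213.0 213.1 4.3; 214.0 214.0 5.0; 215.0 215.0 4.4; 216.0 216.0 4.2; 217.0 217.0 4.6; 218.0 218.0 4.5; 219.0 219.0 4.2; 220.0 220.0 4.3; 221.0 221.1 5.5; 32.7417
```

View pics/s5.png

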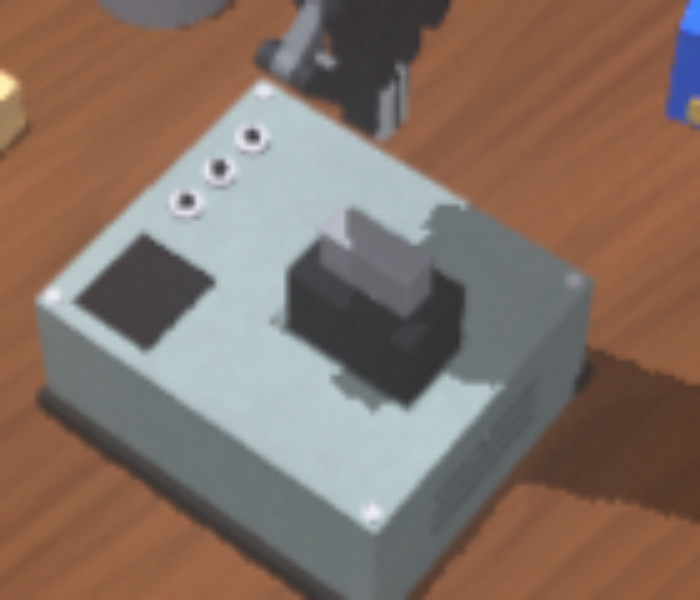

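The press did not hold: at 12.9 N the pack followed the finger all the way back up, so the latch didn't catch. It may have toggled on my second small step. The load on the tray was at most about 17 N, so it shouldn't have broken. I'll press again as one monotone press, going a little firmer (about 14 N, or about 18 N on the tray), then ease off at once.

```bash
python3 - <<'E'
from h import *
B=[.4444,.1544]
arm.line_to(B+[.242],0.15); arm.pause(.15)
f0=np.mean([(arm.pause(.03),arm.read_ft_force())[1] for _ in range(4)],0); print("f0",np.round(f0,2))
arm.line_to(B+[.236],0.03);log=[]
z=.236;f=0
while z>.197:
    z-= .002 if z>.2235 else (.001 if f<7.7 else .0004)
    arm.line_to(B+[z],.03)
    f=(arm.read_ft_force()-f0)[2];log.append((round(z*1e3,1),round(float(arm.read_tool_pos()[2])*1e3,1),round(float(f),1)))
    if f>13: break
    if arm.read_time()>46: break
print(log,arm.read_time());log=[]
while z<.22:
    z+=.001; arm.line_to(B+[z],.03)
    f=(arm.read_ft_force()-f0)[2];log.append((round(z*1e3,1),round(float(arm.read_tool_pos()[2])*1e3,1),round(float(f),1)))
    if len(log)>6 and f<1.5: break
print(log)
arm.line_to(B+[.26],0.15)
s=snapshot("side");cv2.imwrite("pics/n_s6.png",s);cv2.imwrite("pics/s6.png",cv2.resize(s[180:300,200:340],None,fx=5,fy=5)); print(arm.read_time())
E
```

```text
f0 [-0.6  -0.14  0.17]
[(234.0, 234.1, 2.1), (232.0, 232.0, 3.3), (230.0, 229.9, 3.2), (228.0, 227.9, 3.0), (226.0, 225.9, 3.7), (224.0, 223.9, 3.7), (222.0, 221.9, 3.2), (221.0, 221.0, 4.6), (220.0, 220.0, 3.8), (219.0, 219.0, 5.0), (218.0, 218.0, 4.3), (217.0, 217.1, 5.0), (216.0, 216.1, 5.1), (215.0, 215.2, 6.1), (214.0, 214.2, 5.6), (213.0, 213.1, 5.4), (212.0, 212.0, 5.8), (211.0, 211.0, 5.1), (210.0, 210.0, 3.6), (209.0, 209.1, 5.9), (208.0, 208.1, 5.5), (207.0, 207.1, 5.8), (206.0, 206.4, 7.9), (205.6, 206.2, 8.4), (205.2, 206.0, 10.8), (204.8, 205.8, 11.6), (204.4, 205.6, 13.6)] 40.7917
[(205.4, 206.2, 9.1), (206.4, 206.7, 5.9), (207.4, 207.6, 5.5), (208.4, 208.6, 4.9), (209.4, 209.5, 4.9), (210.4, 210.5, 4.1), (211.4, 211.2, -0.2)]
43.0667
```

View pics/s6.png

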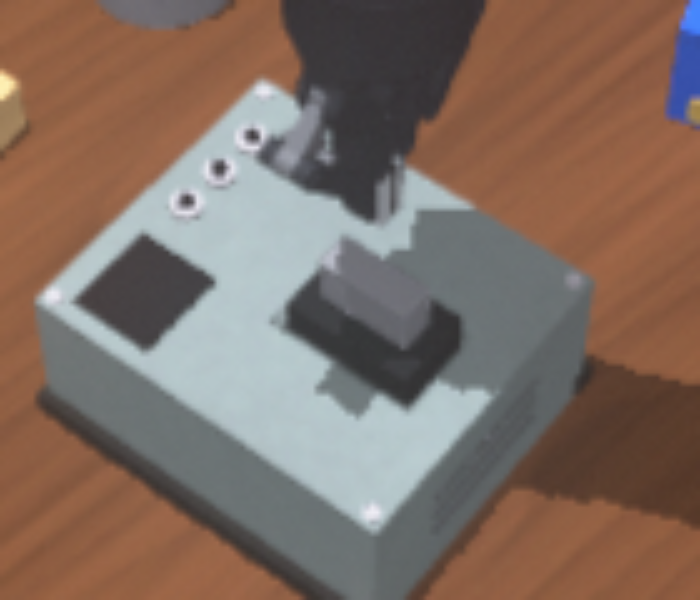

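It's latched: after about 4 mm of rise the force dropped to zero, and the block top at (375,310) is clearly lower than before (375,270). Now I retreat, check that it stays down and hand in.

```bash
python3 - <<'E'
from h import *
from station import ticket
arm.line_to([.4444,.1544,.33],0.15); arm.pause(1.0)
s=snapshot("side");o=cv2.imread("pics/n_s6.png")
w=(slice(236,262),slice(255,296))
print("diff",np.abs(s[w].astype(int)-o[w]).mean(),np.round(arm.read_ft_force(),1),arm.read_time())
g=(s.max(2)>0)
cv2.imwrite("pics/s7.png",cv2.resize(s[130:300,200:400],None,fx=4,fy=3.5))
E
```

```text
diff 5.788930581613508 [ 1.   0.1 -0.2] 44.7333
```

View pics/s7.png

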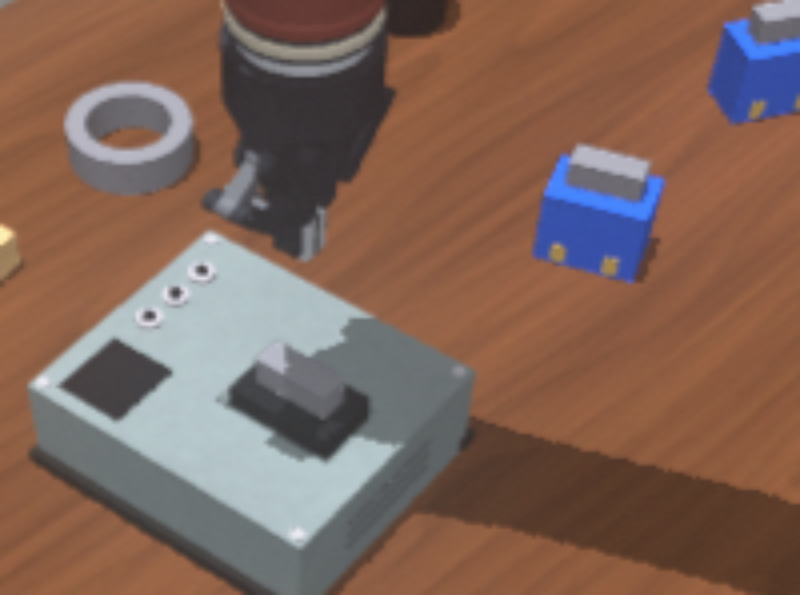

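The pack is still down at (300,405), the gripper is well clear above it, and the tape and blue packs haven't moved. Handing in.

```bash
python3 -c "
from station import ticket
print(ticket.finish_job())"
```

```text
the job is handed in; nothing more can be done
None
```

The battery pack is in the bay, latched down and standing free. I handed the job in at about 45 s of the 58 s allowed.

- **Placing:** I found the pack and the bay in both camera views, gripped the fin and set the pack upright on the spring tray. I lowered it into the well sooner than planned, because I misjudged the height, but side forces stayed around 1–2 N and it slid in cleanly.
- **First press failed:** I reached 12.9 N on the fin, about 17 N on the tray with the pack's weight. The latch did not hold, and the pack came back up to the top. I don't know why; my pausing and adding a small extra push may have released it again.
- **Second press worked:** I pressed in one go to 13.6 N, about 18 N on the tray against the 24 N limit, then eased off. After about 4 mm of rise the force dropped to zero and the pack stayed about 25 mm down.
- **Last checks:** More than 1 s later, with the gripper well clear and no force beyond sensor noise, the side view showed the pack still down and upright. The tape and both blue packs were where they had been. The offcut, tube and screwdriver were mostly out of that last picture, but the arm did not go near them.
- **Check that disagreed:** A pixel comparison of the bay area before and after backing off showed a small difference (5.8 grey levels). I put that down to the arm's shadow moving, as the pack was in the same place in both pictures.

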